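Change the worn cutter under the collar and spacer on a milling arbor

TASK

Change the cutter on the milling arbor that stands upright in the blue stand on the bench; its clamp nut is already off. Lift off the brass collar and then the aluminium spacer and lay them flat side by side in the grey parts tray, put the dark worn cutter in the red tray for regrinding, and slip the gold cutter of the same size onto the arbor. Then put the spacer and on top of it the collar back on the arbor, everything fully down, and leave the small gold cutter and the oil bottle where they are.

Things in the scene. Friction and masses are not known exactly. Their poses are not given: they have to be found in the camera images.
- arbor_stand: Blue fixed stand, foot 112 x 112 mm, block 84 mm wide, 41 mm high; steel holder on it: 50 mm flange to z 60, 40 mm shoulder at z 75 mm (cutter seat), 22 mm arbor to z 113, cone to a 10 mm tip at z 123. Origin: on the arbor's axis at the stand's underside, z up. On the arbor, with 2 mm play all round: worn cutter (z 75-89), spacer (89-101), collar (101-115). Lever at -y stays below z 40.
- collar: Knurled brass collar, a ring of outer diameter 34 mm, bore 26 mm, height 14 mm, 0.10 kg; topmost on the arbor at the start. Origin: centre of its underside, z along the bore. Both faces are the same.
- spacer: Plain aluminium-grey spacer ring, outer diameter 46 mm, bore 26 mm, height 12 mm, 0.14 kg; on the arbor beneath the collar at the start. Origin: centre of its underside, z along the bore.
- worn_cutter: Dark grey toothed side-milling cutter with chipped teeth, outer diameter 60 mm, bore 26 mm, height 14 mm, about 0.2 kg; on the arbor beneath the spacer at the start. Its teeth may be gripped. Origin: centre of its underside, z along the bore.
- new_cutter: Gold-coloured toothed cutter of the same size as the worn one: outer diameter 60 mm, bore 26 mm, height 14 mm, about 0.2 kg; lies flat on the white top of the appliance at the start. Its teeth may be gripped. Origin: centre of its underside, z along the bore.
- small_cutter: Gold-coloured toothed cutter of a smaller size, outer diameter 44 mm, bore 26 mm, height 14 mm, lying flat on the white top; the wrong size for this job, to be left where it lies. Origin: centre of its underside.
- parts_tray: Shallow grey steel tray with a black rubber mat, fixed on the white top, 140 mm (its x) by 110 mm (its y), 3 mm walls 8 mm high, inner floor 3 mm above its underside; side area for collar and spacer. Origin: centre of its underside.
- regrind_tray: Shallow red plastic tray, fixed on the white top, 110 x 110 mm, 3 mm walls 8 mm high, inner floor 3 mm above its underside; for worn cutters. Origin: centre of its underside.
- oil_bottle: Grey-brown oil bottle with a dark red spout, 39 mm across, 113 mm tall, standing loose on the bench behind the stand; to be left standing where it is. Origin: centre of its underside, z up.

How it is judged:
By the outcome, as a careful person would: the job done as asked, in the order asked, and still so for the second after the job is handed in, with the robot touching nothing.
It also fails if it takes over 138 s, if anything falls off the work surface, if the arm or the gripper's body presses on something with over 40 N, if the wrist force passes 120 N, or if a joint passes its speed limit or range.

ROBOT

A 6-joint arm with a two-finger parallel gripper is mounted at the origin on a cart in front of the work surface, level with it; the furniture and walls round the work are solid. World frame = base frame: x ahead of the robot, y to its left, z up, the work surface at z = 0. Lengths are in m, angles in rad, forces in N, time in s.
With the tool pointing down it reaches from about 0.375 to 0.75 m from the base axis. Payload 9 kg.
Tool frame: the origin (TCP) lies on the front face of the gripper's body, between the roots of the fingers; the fingertips stand 73 mm ahead of it and the grasp point (between the pads) lies 54 mm ahead of it; z points along the fingers, y is the line along which they close (so a half turn about z gives the same grasp; the last joint's range is limited). The gripper opens to 85 mm and grips with 20 to 120 N. Pads are 22 mm wide; open, the fingers measure 114 mm over their backs; the gripper's body (76 mm by 85 mm) begins 54 mm behind the grasp point. The pads swing forward as they close: fully open they stand 13 mm farther back than shut.
Start: joints at [1.104, 0.104, 0.097, 1.564, 0, 1.353], TCP at [0.148, 0.582, 0.304] pointing down, gripper open.
Joint ranges: [-2.99, 2.99], [-0.84, 1.86], [-1.1, 1.16], [-1.84, 2.11], [-1.51, 1.56], [-3.14, 3.14]. Speed limits (rad/s): [2.22, 2.22, 2.57, 3.14, 3.14, 3.14].

INTERFACE

Orientations are given as [roll, pitch, yaw] about the fixed x, y, z axes, in that order (R = Rz(yaw) Ry(pitch) Rx(roll)).
In Python, from bench import telemetry, get_image, manip, silhouettes, tip_of gives the robot as it stands.
- The arm moves only by the shell command python3 -m handwheel 'ROWS' [OPENING] [FORCE]. ROWS is JSON, a list of rows, each a list of 4 numbers: the shift along the tool's x, y, z as a fraction of full scale, then the turn about the tool's z as a fraction of full scale. A call has 1 to 20 rows; each row shifts and turns the commanded pose from where the row before left it, along the tool's axes as they then stand; what a row does not reach is not made up. Full scale, the value 1, is 30 mm for a shift and 4 degrees for a turn. A row lasts 1/8 s, in which the tool goes at most 62.5 mm and 10.7 degrees, less where a joint would pass 70% of its speed; a pose out of reach is approached as far as the arm can. A call with a number of a shift or a turn outside -1 to 1 is refused whole. A call with a gripper value outside its range is refused whole. OPENING is the gripper command: -1 is fully open, 1 is shut, values between are in proportion, set as the call begins (- or left out, the last holds). The fingers move at their own pace and stop on an object; FORCE is the grip in N (left out, the last holds). Time passes only in rows, so rows that do not move let the fingers close. It gives the time, the measured TCP pose, the force, the opening and the grip force at its end, in the units of the state.
- telemetry.get_state(): the state, without advancing time (a new reading comes with each control period).
- get_image(name): name is "scene" or "top" or "wrist"; returns a dict with "color" (400x640x3 uint8, red, green, blue), "intrinsics" (3x3 intrinsics, pixels), "extrinsics" (4x4, takes a point from camera to world coordinates). Camera axes: x right, y down, z forward; pixel columns grow to the right and rows downward; lengths in m; the calibration is good to about 2 mm. A picture is of the moment at which its call begins. There is no depth.
- manip.sign_off(): hands the job in; it is judged then, once.
Trained networks look in the newest picture that a camera, given by its name, has taken for a name from the list of things; names that differ only in an ending like _2 or _b are one class to them, and where a whole thing is asked for, a point or a joint stands for the part that bears it (a point fixed in the world has none). Each returns a list of dicts, best first, with "confidence" (0 to 1); they miss things now and then, are a little off and sometimes report something else, mostly with a low value. They report only what shows in the picture. A call takes as long as a camera call.
- silhouettes(camera, name): "mask" (400x640 bool, what is visible of it) and "bbox" ([centre column, centre row, width, height] in pixels, round what is visible of it).
- tip_of(camera, name): "location" ([row, column] in pixels: a listed point, or the origin of a listed thing).
The state is a dict: "t": time; "joints": joint angles; "joint_velocities": joint speeds; "joint_torque": joint torques, N m; "position": TCP position; "ee_rot": TCP orientation; "contact_force": force on the tool from outside, world axes, zero at the start; "wrist_torque": the same for the moment, N m; "width": finger opening in m; "grip_force": force on a finger pad.
Only numpy, scipy, OpenCV 4.12 (cv2) and the standard library are available. Lean on these libraries where they do the work, as an engineer would, in place of code of your own. Each camera call takes 0.05 s, during which the arm holds its last target. There are 200 camera calls.

## Working session

There is one attempt and no reset: what is moved stays moved. The work goes in short steps, Python scripts to look and compute and a shell command to move; the robot and the scene stay as the last step left them, time stands still between calls to the robot, and variables do not carry over. Pictures are saved under pics/ and viewed, at most 18 in all, crops included, and the job is handed in when it is done.

```bash
mkdir -p pics; ls; cat > h.py <<'E'
import numpy as np, cv2
from bench import telemetry, get_image, manip, silhouettes, tip_of
def ray(im,u,v):
    K=im["intrinsics"];T=im["extrinsics"]
    d=T[:3,:3]@np.linalg.inv(K)@np.array([u,v,1.]); return T[:3,3],d
def at(im,u,v,z):
    o,d=ray(im,u,v); return o+d*(z-o[2])/d[2]
def save(im,n,crop=None,s=1):
    c=im["color"][:,:,::-1]
    if crop: c=c[crop[1]:crop[3],crop[0]:crop[2]]
    cv2.imwrite("pics/"+n+".png",cv2.resize(c,None,fx=s,fy=s))
E
cat > a.py <<'E'
from h import *
np.set_printoptions(precision=4,suppress=True)
Z=dict(arbor_stand=0,collar=.101,spacer=.089,worn_cutter=.075,new_cutter=None,small_cutter=None,parts_tray=None,regrind_tray=None,oil_bottle=0)
for c in ["top","scene"]:
    im=get_image(c); im={k:np.array(v) for k,v in im.items()}; save(im,c+"0")
    print(c,im["extrinsics"],im["intrinsics"][0,0])
    for n,z in Z.items():
        t=tip_of(c,n); s=silhouettes(c,n)
        for x in t[:2]:
            r,q=x["location"]; print(n,"tip",round(x["confidence"],2),int(r),int(q),at(im,q,r,z or 0), at(im,q,r,.1)[:2])
        for x in s[:1]: print("   sil",round(x["confidence"],2),np.round(x["bbox"],1))
s=telemetry.get_state(); print(s)
E
python3 a.py
```

```text
pics
top [[-0.009  -0.9881  0.1536  0.3926]
 [-1.      0.0087 -0.0023 -0.1037]
 [ 0.001  -0.1537 -0.9881  1.084 ]
 [ 0.      0.      0.      1.    ]] 464.13738238910634
arbor_stand tip 0.8 223 427 [ 0.4962 -0.3419  0.    ] [ 0.4866 -0.3199]
arbor_stand tip 0.57 156 390 [ 0.6575 -0.2603  0.    ] [ 0.6331 -0.2458]
collar tip 0.57 221 437 [ 0.4908 -0.342   0.101 ] [ 0.4909 -0.3423]
   sil 0.55 [439.1 224.2  14.1   9.5]
spacer tip 0.55 220 436 [ 0.4949 -0.3412  0.089 ] [ 0.4937 -0.3386]
   sil 0.44 [440.1 221.   23.3  23.8]
worn_cutter tip 0.59 219 436 [ 0.4983 -0.3464  0.075 ] [ 0.4956 -0.3404]
   sil 0.58 [437.6 221.4  19.8  28.8]
new_cutter tip 0.8 236 202 [0.4709 0.1846 0.    ] [0.4637 0.158 ]
   sil 0.87 [202.8 238.3  23.2  22.7]
small_cutter tip 0.45 233 263 [0.4762 0.0408 0.    ] [0.4685 0.0275]
   sil 0.62 [266.  234.9  19.3  17.9]
parts_tray tip 0.73 165 203 [0.6396 0.1865 0.    ] [0.6168 0.1597]
   sil 0.66 [204.8 168.6  57.3  61.2]
   sil 0.74 [269.6 168.3  52.2  41.7]
oil_bottle tip 0.74 156 390 [ 0.6582 -0.2601  0.    ] [ 0.6337 -0.2456]
   sil 0.7 [394.8 152.4  19.9  18.3]

[... 1151 characters left out ...]
p 0.74 253 386 [ 0.6269 -0.2461  0.    ] [ 0.5018 -0.3429]
   sil 0.69 [308.  210.2  59.   28.2]
oil_bottle tip 0.63 252 404 [ 0.662  -0.2675  0.    ] [ 0.5291 -0.3596]
   sil 0.62 [406.4 233.   23.9  52.4]
{'t': 1.9, 'joints': array([ 1.1043,  0.1041,  0.0973,  1.5639, -0.    ,  1.3531]), 'joint_velocities': array([ 0.0018, -0.    ,  0.0004,  0.0024,  0.0008, -0.0002]), 'joint_torque': array([  0.0012, -55.6748,  50.3764,   0.0006,  -0.0001,  -0.    ]), 'position': array([0.1477, 0.5816, 0.3039]), 'ee_rot': array([3.1415, 0.    , 2.8928]), 'contact_force': array([-1.2927,  0.3681, -0.046 ]), 'wrist_torque': array([ 0.0264, -0.0324,  0.0001]), 'grip_force': 0.0, 'width': 0.08519380575776989}
```

```bash
cat > tri.py <<'E'
from h import *
np.set_printoptions(precision=4,suppress=True)
a=get_image("top");b=get_image("scene")
P={"new":((202.4,236.5),(227.5,205)),"small":((265,234),(258,224)),"parts":((204,166),(279,191)),"red":((269.6,168.3),(308.5,209.5)),"bottle":((390,156),(404,252)),"worn":((436.5,220),(383,270))}
for n,(p,q) in P.items():
    o1,d1=ray(a,*p);o2,d2=ray(b,*q)
    s=np.linalg.lstsq(np.c_[d1,-d2],o2-o1,rcond=None)[0]
    x,y=o1+s[0]*d1,o2+s[1]*d2; print(n,(x+y)/2,np.linalg.norm(x-y))
E
python3 tri.py
```

```text
new [ 0.4721  0.1851 -0.0054] 0.002209588427155522
small [ 0.4769  0.0375 -0.0011] 0.0037729010883670987
parts [ 0.642   0.1877 -0.0095] 0.002336320101812217
red [ 0.6322  0.0302 -0.0048] 0.0017106887513010068
bottle [ 0.6625 -0.2619 -0.0016] 0.007088846963720907
worn [ 0.4964 -0.3458  0.0713] 0.0019858586950299226
```

View pics/top0.png

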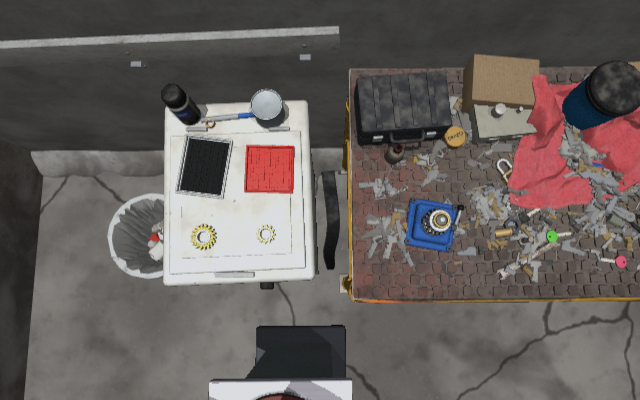

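View pics/scene0.png

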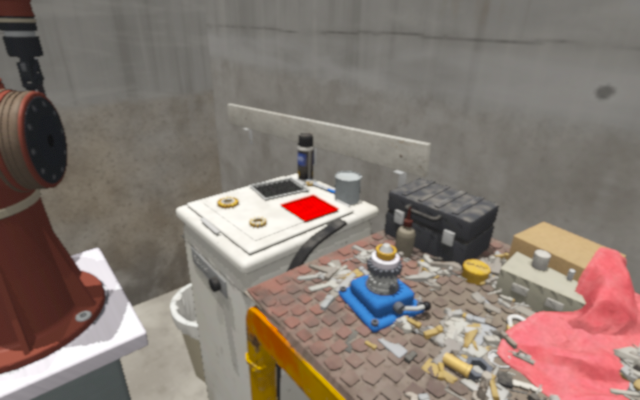

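The top view shows the stand at about (437,221), the gold cutter at (203,237), the small cutter at (266,235), the grey tray at (204,166), the red tray at (270,168) and the bottle at (393,153). The scene view agrees, and the detections match both pictures.

```bash
python3 -m handwheel '[[0,0,0,-0.89],[0,0,0,-0.89],[0,0,0,-0.89],[0,0,0,-0.89],[-0.97,-1,0,0],[-0.97,-1,0,0],[-0.97,-1,0,0],[-0.97,-1,0,0],[-0.97,-1,0,0],[-0.97,-1,0,0],[-0.97,-1,0,0],[-0.97,-1,0,0],[-0.97,-1,0,0],[-0.97,-1,0,0],[-0.97,-1,0,0],[-0.97,-1,0,0]]' -1 30
python3 -m handwheel '[[0,-1,0,0],[0,-1,0,0],[0,-1,0,0],[0,-1,0,0],[0,-1,0,0],[0,-1,0,0],[0,-1,0,0],[0,-1,0,0],[0,-1,0,0],[0,-1,0,0],[0,-1,0,0],[0,-1,0,0],[0,-1,0,0],[0,-1,0,0],[0,-1,0,0],[0,-1,0,0],[0,-1,0,0],[0,-1,0,0],[0,-0.9,0,0],[0,0,0,0]]'
cat > w.py <<'E'
from h import *; import sys
np.set_printoptions(precision=4,suppress=True)
im=get_image("wrist"); save(im,sys.argv[1]); print(im["extrinsics"],im["intrinsics"])
s=telemetry.get_state(); print(s["t"],s["position"],s["ee_rot"],s["contact_force"])
for n,z in [a.split(":") for a in sys.argv[2:]]:
    for x in tip_of("wrist",n)[:1]:
        r,q=x["location"]; print(n,"tip",round(x["confidence"],2),np.round([q,r],1),at(im,q,r,float(z)))
    for x in silhouettes("wrist",n)[:1]: 
        print("   sil",round(x["confidence"],2),np.round(x["bbox"],1))
E
python3 w.py w1 collar:.101 spacer:.089 worn_cutter:.075 arbor_stand:0
```

```text
t: 4.0
position: [0.4977, 0.2203, 0.3041]
ee_rot: [3.141, 0.0, 3.141]
contact_force: [-0.4, 0.4, -0.0]
width: 0.0856
grip_force: 0.0
t: 6.5
position: [0.4963, -0.347, 0.3034]
ee_rot: [3.141, -0.0, 3.139]
contact_force: [0.5, -0.3, -0.4]
width: 0.0854
grip_force: 0.0
[[ 0.0026  0.9499  0.3126  0.4164]
 [ 1.     -0.0032  0.0013 -0.3468]
 [ 0.0023  0.3126 -0.9499  0.3737]
 [ 0.      0.      0.      1.    ]] [[332.9376   0.     319.1656]
 [  0.     332.9376 197.7534]
 [  0.       0.       1.    ]]
6.55 [ 0.4965 -0.3459  0.3036] [ 3.1409 -0.0003  3.1402] [ 0.183  -0.1547  0.2272]
collar tip 0.62 [319.9 186.1] [ 0.4957 -0.3458  0.101 ]
   sil 0.92 [318.5 188.9  41.7  39.8]
spacer tip 0.87 [320.5 182.3] [ 0.4957 -0.3452  0.089 ]
   sil 0.83 [321.8 180.2  53.4  48.9]
   sil 0.75 [319.3 175.2  64.6  59.1]
```

View pics/w1.png

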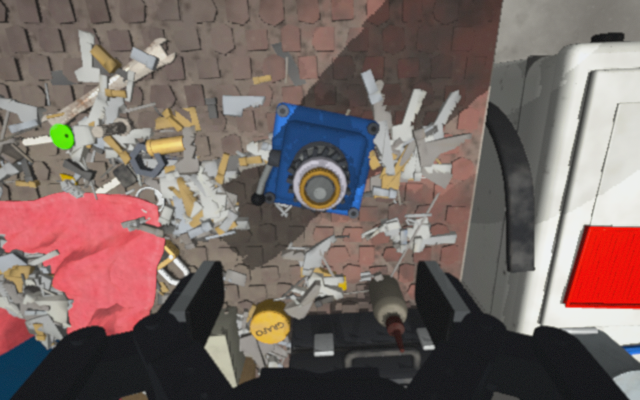

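The arbor is centred at (319,188) in the wrist view, at world (0.4957, -0.3455). The open fingertips sit about 60 mm ahead of the TCP, which matches the swing described. Going down for the collar.

```bash
python3 -m handwheel '[[0,0,1,0],[0,0,1,0],[0,0,1,0],[0,0,1,0],[0.03,0.01,0.3,0],[0,0,0,0],[0,0,0,0]]' -1 40
python3 -m handwheel '[[0,0,0,0],[0,0,0,0],[0,0,0,0],[0,0,0,0],[0,0,0,0],[0,0,0,0],[0,0,0,0],[0,0,0,0]]' 1 40
```

```text
t: 7.82
position: [0.4963, -0.3457, 0.1765]
ee_rot: [-3.14, 0.002, 3.141]
contact_force: [-0.3, 0.3, 0.2]
width: 0.0856
grip_force: 0.0
t: 8.82
position: [0.496, -0.3454, 0.1754]
ee_rot: [-3.141, 0.001, 3.141]
contact_force: [-0.4, 0.6, 5.7]
width: 0.032
grip_force: 40.2
```

```bash
python3 -m handwheel '[[0,0,-0.2,0],[0,0,-0.5,0],[0,0,-1,0],[0,0,-1,0],[0,0,-1,0],[0,0,0,0]]'
cat > s.py <<'E'
from h import *; import sys
im=get_image("scene"); x0,y0,x1,y1=map(int,sys.argv[2:6]); save(im,sys.argv[1],(x0,y0,x1,y1),4)
E
python3 s.py s1 320 180 460 310
```

```text
t: 9.57
position: [0.4965, -0.346, 0.2893]
ee_rot: [-3.138, 0.003, 3.141]
contact_force: [0.3, -0.6, -2.1]
width: 0.0321
grip_force: 40.1
```

View pics/s1.png

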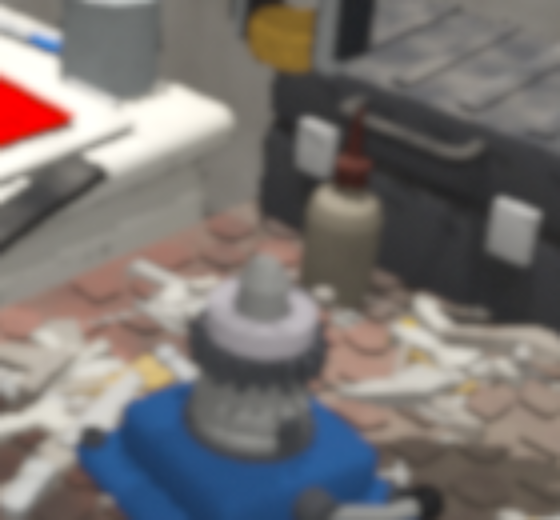

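The collar is held at the top of the crop, and the spacer and worn cutter stay seated on the arbor. I'll work out the tray geometry before carrying it over.

```bash
python3 - <<'E'
from h import *
np.set_printoptions(precision=4,suppress=True)
im=get_image("top")
for n in ["parts_tray","regrind_tray"]:
    for s in silhouettes("top",n)[:1]:
        pts=np.argwhere(s["mask"])[:,::-1].astype(np.float32)
        w=np.array([at(im,u,v,.006)[:2] for u,v in pts],np.float32)
        print(n,s["confidence"],cv2.minAreaRect(w*1000))
E
```

```text
parts_tray 0.82 ((637.6693725585938, 184.587890625), (115.5242691040039, 146.02215576171875), 81.95162200927734)
regrind_tray 0.79 ((628.7604370117188, 31.367151260375977), (116.45699310302734, 115.36356353759766), 87.98849487304688)
```

```bash
python3 -m handwheel '[[-0.3,0.98,0,0],[-0.3,0.98,0,0],[-0.3,0.98,0,0],[-0.3,0.98,0,0],[-0.3,0.98,0,0],[-0.3,0.98,0,0],[-0.3,0.98,0,0],[-0.3,0.98,0,0],[-0.3,0.98,0,0],[-0.3,0.98,0,0],[-0.3,0.98,0,0],[-0.3,0.98,0,0],[-0.3,0.98,0,0],[-0.3,0.98,0,0],[-0.3,0.98,0,0],[-0.3,0.98,0,0],[-0.3,0.98,0,0],[-0.3,0.98,0,0],[0,0,0,1],[0,0,0,1]]'
python3 w.py w2 parts_tray:.003 new_cutter:0 small_cutter:0 regrind_tray:0
```

```text
t: 12.28
position: [0.6575, 0.1844, 0.2841]
ee_rot: [-3.141, -0.002, 3.0]
contact_force: [-0.2, 0.2, -1.3]
width: 0.0324
grip_force: 40.1
[[ 0.1413  0.941   0.3074  0.5785]
 [ 0.99   -0.1348 -0.0425  0.1958]
 [ 0.0014  0.3104 -0.9506  0.3547]
 [ 0.      0.      0.      1.    ]] [[332.9376   0.     319.1656]
 [  0.     332.9376 197.7534]
 [  0.       0.       1.    ]]
12.325 [0.6574 0.1842 0.2842] [-3.1411 -0.0024  2.9966] [ 0.757  -0.0925 -1.2119]
parts_tray tip 0.81 [317.2 149.8] [0.6389 0.1856 0.003 ]
   sil 0.67 [318.9 146.3 115.5 136.7]
   sil 0.57 [284.6   2.2  28.3   4.3]
small_cutter tip 0.84 [135.3   4.4] [0.4791 0.0357 0.    ]
   sil 0.73 [130.2  15.4  54.5  26.1]
regrind_tray tip 0.77 [170.8 164.1] [0.6324 0.0261 0.    ]
   sil 0.58 [166.2 161.3 135.1 118.7]
```

View pics/w2.png

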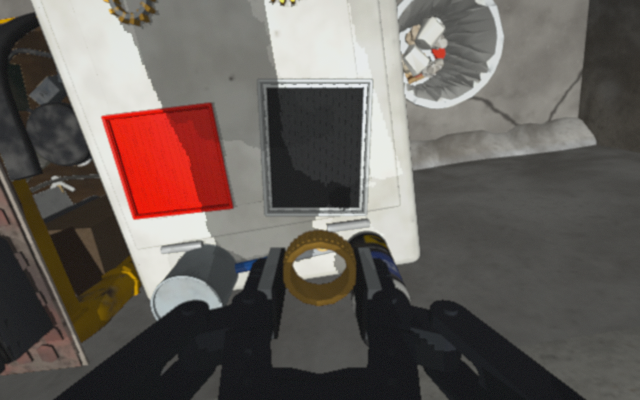

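The tray is square to the tool, centred at (317,150), and the collar hangs level between the pads. The can's base is at x≈0.75, clear of the body.

```bash
python3 -m handwheel '[[0,0,1,0],[0,0,1,0],[0,0,1,0],[0,0,1,0],[0,0,1,0],[0,0,1,0],[0,0,0.5,0],[0,0,0.1,0],[0,0,0,0],[0,0,0,0]]'
python3 -m handwheel '[[0,0,0.07,0],[0,0,0.07,0],[0,0,0,0],[0,0,0,0]]'
```

```text
t: 13.98
position: [0.6588, 0.184, 0.0894]
ee_rot: [3.141, 0.002, 3.002]
contact_force: [0.3, 0.7, -0.5]
width: 0.0322
grip_force: 40.1
t: 14.48
position: [0.6579, 0.1839, 0.0837]
ee_rot: [3.142, -0.0, 3.002]
contact_force: [-0.3, -0.5, -1.0]
width: 0.0323
grip_force: 40.1
```

```bash
python3 -m handwheel '[[0,0,0.07,0],[0,0,0.07,0],[0,0,0,0],[0,0,0,0]]'
python3 -m handwheel '[[0,0,0.05,0],[0,0,0,0]]'
```

```text
t: 14.98
position: [0.6579, 0.1839, 0.0795]
ee_rot: [3.142, -0.0, 3.002]
contact_force: [0.9, 0.4, -1.4]
width: 0.0319
grip_force: 40.1
t: 15.22
position: [0.6579, 0.1839, 0.0779]
ee_rot: [3.142, -0.0, 3.002]
contact_force: [-0.5, 0.3, -0.4]
width: 0.0316
grip_force: 40.1
```

```bash
python3 -m handwheel '[[0,0,0.03,0],[0,0,0,0]]'
python3 -m handwheel '[[0,0,0,0],[0,0,0,0],[0,0,0,0]]' -0.2
python3 -m handwheel '[[0,0,-0.5,0],[0,0,-1,0],[0,0,-1,0],[0,0,-1,0],[0,0,-1,0],[0,0,-1,0],[0,0,-1,0],[0,0,-0.5,0]]' -1
python3 w.py w3 parts_tray:.003 collar:.003
```

```text
t: 15.48
position: [0.6579, 0.1839, 0.077]
ee_rot: [3.141, -0.0, 3.002]
contact_force: [-0.1, -0.2, -1.4]
width: 0.0319
grip_force: 40.1
t: 15.85
position: [0.658, 0.1839, 0.0773]
ee_rot: [3.141, 0.0, 3.002]
contact_force: [-0.1, 0.6, -0.1]
width: 0.0513
grip_force: 0.0
t: 16.85
position: [0.6584, 0.1839, 0.2903]
ee_rot: [3.141, 0.003, 3.002]
contact_force: [-0.3, 0.3, -0.2]
width: 0.0854
grip_force: 0.0
[[ 0.1398  0.9394  0.3131  0.579 ]
 [ 0.9902 -0.1335 -0.0415  0.1952]
 [ 0.0028  0.3159 -0.9488  0.3604]
 [ 0.      0.      0.      1.    ]] [[332.9376   0.     319.1656]
 [  0.     332.9376 197.7534]
 [  0.       0.       1.    ]]
16.9 [0.6587 0.184  0.2914] [3.1405 0.0045 3.0017] [-0.2793  1.2728  2.7645]
parts_tray tip 0.92 [316.3 146.1] [0.6385 0.1847 0.003 ]
   sil 0.77 [316.4 142.8 114.4 134.7]
collar tip 0.94 [316.1 161. ] [0.6546 0.1821 0.003 ]
   sil 0.94 [316.2 163.5  31.6  30.8]
```

View pics/w3.png

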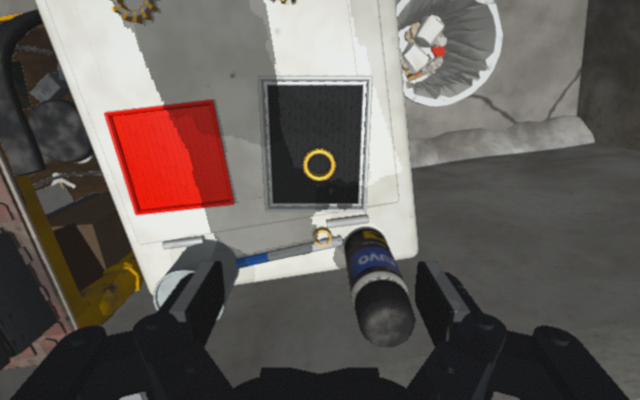

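The collar lies flat in the tray at (318,165). Going back for the spacer.

```bash
python3 -m handwheel '[[0,0,0,-1],[0,0,0,-1],[0.3,-0.98,0,0],[0.3,-0.98,0,0],[0.3,-0.98,0,0],[0.3,-0.98,0,0],[0.3,-0.98,0,0],[0.3,-0.98,0,0],[0.3,-0.98,0,0],[0.3,-0.98,0,0],[0.3,-0.98,0,0],[0.3,-0.98,0,0],[0.3,-0.98,0,0],[0.3,-0.98,0,0],[0.3,-0.98,0,0],[0.3,-0.98,0,0],[0.3,-0.98,0,0],[0.3,-0.98,0,0],[0.3,-0.98,0,0],[0.3,-0.98,0,0]]' -1
python3 -m handwheel '[[0,0,0,0],[0,0,0,0]]'
python3 w.py w4 spacer:.089 worn_cutter:.075
```

```text
t: 19.6
position: [0.4951, -0.3458, 0.2854]
ee_rot: [3.14, -0.001, 3.141]
contact_force: [0.7, 0.4, -1.4]
width: 0.0852
grip_force: 0.0
t: 19.85
position: [0.4956, -0.3446, 0.286]
ee_rot: [3.14, -0.001, 3.141]
contact_force: [0.3, -0.2, 0.2]
width: 0.0854
grip_force: 0.0
[[ 0.0008  0.9501  0.312   0.4158]
 [ 1.     -0.0018  0.0031 -0.3446]
 [ 0.0035  0.312  -0.9501  0.3565]
 [ 0.      0.      0.      1.    ]] [[332.9376   0.     319.1656]
 [  0.     332.9376 197.7534]
 [  0.       0.       1.    ]]
19.9 [ 0.4958 -0.3444  0.2864] [ 3.1404 -0.0007 -3.1414] [ 0.4087 -0.163   0.0733]
spacer tip 0.72 [315.9 187.3] [ 0.4944 -0.3465  0.089 ]
   sil 0.78 [316.8 192.8  54.5  54.3]
   sil 0.69 [314.  188.4  66.7  74.1]
```

```bash
python3 -m handwheel '[[0,-0.03,1,0],[0,0,1,0],[0,0,1,0],[0,0,0.9,0],[0,0,0.2,0],[0,0,0,0],[0,0,0,0]]' -1 40
python3 -m handwheel '[[0,0,0,0],[0,0,0,0],[0,0,0,0],[0,0,0,0],[0,0,0,0],[0,0,0,0],[0,0,0,0]]' 1 40
```

```text
t: 20.98
position: [0.4963, -0.3466, 0.1656]
ee_rot: [-3.14, 0.001, 3.141]
contact_force: [0.9, -0.8, -0.5]
width: 0.0855
grip_force: 0.0
t: 21.85
position: [0.496, -0.3464, 0.1648]
ee_rot: [-3.141, 0.001, 3.141]
contact_force: [-0.4, 0.7, 6.0]
width: 0.0443
grip_force: 41.3
```

```bash
python3 -m handwheel '[[0,0,-0.2,0],[0,0,-0.5,0],[0,0,-1,0],[0,0,-1,0],[0,0,-1,0],[0,0,-0.5,0],[0,0,0,0]]'
python3 s.py s2 320 180 460 310
```

```text
t: 22.72
position: [0.4961, -0.3465, 0.2911]
ee_rot: [-3.14, 0.001, 3.141]
contact_force: [0.0, 0.3, -0.5]
width: 0.0436
grip_force: 41.0
```

View pics/s2.png

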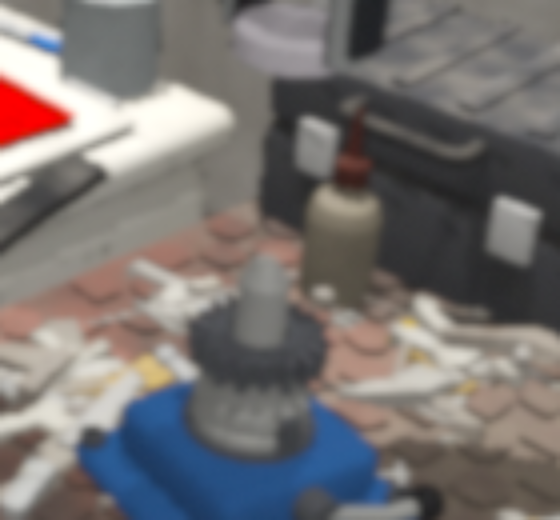

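The spacer is in the gripper and only the dark cutter is left on the arbor. Carrying the spacer to the near half of the tray.

```bash
python3 -m handwheel '[[-0.2,0.99,0,0],[-0.2,0.99,0,0],[-0.2,0.99,0,0],[-0.2,0.99,0,0],[-0.2,0.99,0,0],[-0.2,0.99,0,0],[-0.2,0.99,0,0],[-0.2,0.99,0,0],[-0.2,0.99,0,0],[-0.2,0.99,0,0],[-0.2,0.99,0,0],[-0.2,0.99,0,0],[-0.2,0.99,0,0],[-0.2,0.99,0,0],[-0.2,0.99,0,0],[-0.2,0.99,0,0],[-0.2,0.99,0,0],[-0.2,0.99,0,0],[0,0,0,1],[0,0,0,1]]'
python3 -m handwheel '[[0,0,1,0],[0,0,1,0],[0,0,1,0],[0,0,1,0],[0,0,1,0],[0,0,1,0],[0,0,0.5,0],[0,0,0,0],[0,0,0,0]]'
```

```text
t: 25.28
position: [0.6033, 0.1889, 0.288]
ee_rot: [-3.141, -0.003, 3.0]
contact_force: [-0.5, -0.1, -1.3]
width: 0.0435
grip_force: 41.1
t: 26.4
position: [0.6045, 0.1885, 0.0963]
ee_rot: [3.141, 0.001, 3.002]
contact_force: [0.3, 0.4, -1.1]
width: 0.0437
grip_force: 41.1
```

Target TCP z is about 0.079.

```bash
python3 -m handwheel '[[0,0,0.25,0],[0,0,0.2,0],[0,0,0.05,0],[0,0,0,0],[0,0,0,0]]'
python3 -m handwheel '[[0,0,0.06,0],[0,0,0,0],[0,0,0,0]]'
```

```text
t: 27.02
position: [0.6041, 0.1885, 0.0803]
ee_rot: [3.141, 0.0, 3.002]
contact_force: [0.3, 0.0, -1.2]
width: 0.0438
grip_force: 41.1
t: 27.4
position: [0.604, 0.1885, 0.0783]
ee_rot: [3.141, 0.0, 3.002]
contact_force: [-0.2, 0.5, -0.7]
width: 0.0436
grip_force: 41.1
```

```bash
python3 -m handwheel '[[0,0,0.03,0],[0,0,0,0],[0,0,0,0]]'
python3 -m handwheel '[[0,0,0,0],[0,0,0,0],[0,0,0,0]]' -0.4
python3 -m handwheel '[[0,0,-0.5,0],[0,0,-1,0],[0,0,-1,0],[0,0,-1,0],[0,0,-1,0],[0,0,-1,0],[0,0,-1,0],[0,0,-0.5,0]]' -1
python3 w.py w5 collar:.003 spacer:.003 new_cutter:0 regrind_tray:0
```

```text
t: 27.78
position: [0.6039, 0.1884, 0.0774]
ee_rot: [3.142, -0.0, 3.002]
contact_force: [-0.4, 0.2, -0.9]
width: 0.0436
grip_force: 41.1
t: 28.15
position: [0.604, 0.1884, 0.0776]
ee_rot: [3.141, 0.0, 3.002]
contact_force: [0.2, -0.4, 0.2]
width: 0.0597
grip_force: 0.0
t: 29.15
position: [0.6044, 0.1885, 0.2904]
ee_rot: [3.141, 0.003, 3.002]
contact_force: [0.4, -0.7, 0.2]
width: 0.0853
grip_force: 0.0
[[ 0.1398  0.9394  0.313   0.525 ]
 [ 0.9902 -0.1335 -0.0415  0.1997]
 [ 0.0028  0.3157 -0.9488  0.3605]
 [ 0.      0.      0.      1.    ]] [[332.9376   0.     319.1656]
 [  0.     332.9376 197.7534]
 [  0.       0.       1.    ]]
29.2 [0.6047 0.1885 0.2915] [3.1405 0.0044 3.0017] [ 0.3734 -0.6877  1.4265]
collar tip 0.84 [318.6 211.2] [0.659  0.1812 0.003 ]
   sil 0.92 [320.1 211.2  29.7  31.3]
spacer tip 0.88 [320.4 161. ] [0.6013 0.1913 0.003 ]
   sil 0.57 [319.2 163.8  45.6  43. ]
new_cutter tip 0.57 [289.1  30. ] [0.4688 0.179  0.    ]
   sil 0.97 [291.   31.2  64.3  62.4]
regrind_tray tip 0.8 [182.6 204.9] [0.6304 0.0275 0.    ]
   sil 0.87 [178.8 205.8 128.6 104.4]
```

View pics/w5.png

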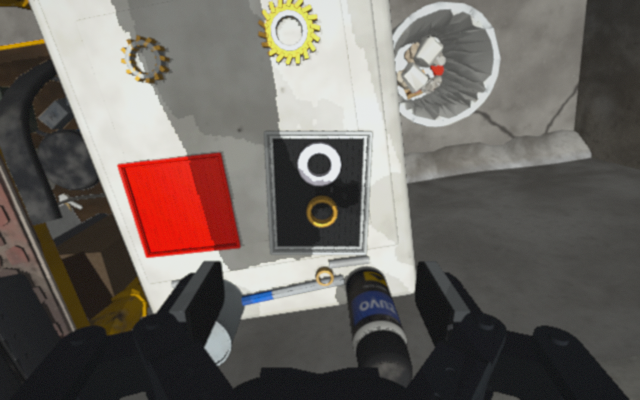

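Spacer at (320,164) and collar at (322,212) lie flat side by side. The worn cutter is next.

```bash
python3 -m handwheel '[[0,0,0,-1],[0,0,0,-1],[0.2,-0.99,0,0],[0.2,-0.99,0,0],[0.2,-0.99,0,0],[0.2,-0.99,0,0],[0.2,-0.99,0,0],[0.2,-0.99,0,0],[0.2,-0.99,0,0],[0.2,-0.99,0,0],[0.2,-0.99,0,0],[0.2,-0.99,0,0],[0.2,-0.99,0,0],[0.2,-0.99,0,0],[0.2,-0.99,0,0],[0.2,-0.99,0,0],[0.2,-0.99,0,0],[0.2,-0.99,0,0],[0.2,-0.99,0,0],[0.2,-0.99,0,0]]' -1
python3 -m handwheel '[[0,0,0,0],[0,0,1,0],[0,0,1,0],[0,0,0.8,0],[0,0,0,0]]'
python3 w.py w6 worn_cutter:.075 arbor_stand:0
```

```text
t: 32.1
position: [0.4954, -0.347, 0.2868]
ee_rot: [3.141, -0.0, 3.141]
contact_force: [-0.7, -0.5, 0.1]
width: 0.0854
grip_force: 0.0
t: 32.72
position: [0.4951, -0.3444, 0.2012]
ee_rot: [3.138, -0.003, -3.141]
contact_force: [0.5, 0.3, 0.5]
width: 0.0856
grip_force: 0.0
[[ 0.0001  0.9506  0.3104  0.4154]
 [ 1.     -0.0017  0.0049 -0.3447]
 [ 0.0052  0.3104 -0.9506  0.2717]
 [ 0.      0.      0.      1.    ]] [[332.9376   0.     319.1656]
 [  0.     332.9376 197.7534]
 [  0.       0.       1.    ]]
32.775 [ 0.4957 -0.3452  0.203 ] [ 3.1402 -0.001  -3.1413] [ 0.5999 -0.1324 -0.3862]
worn_cutter tip 0.55 [316.2 222.2] [ 0.496  -0.3455  0.075 ]
   sil 0.66 [314.1 227.1  95.4  98.6]
arbor_stand tip 0.92 [316.2 191.3] [ 0.4983 -0.3458  0.    ]
   sil 0.65 [310.9 190.3 176.7 153. ]
```

```bash
python3 -m handwheel '[[0,-0.02,0.9,0],[0,0,0.8,0],[0,0,0.2,0],[0,0,0,0],[0,0,0,0]]' -1 50
python3 -m handwheel '[[0,0,0,0],[0,0,0,0],[0,0,0,0],[0,0,0,0],[0,0,0,0],[0,0,0,0]]' 1 50
python3 -m handwheel '[[0,0,-0.2,0],[0,0,-0.5,0],[0,0,-1,0],[0,0,-1,0],[0,0,-1,0],[0,0,-1,0],[0,0,0,0]]'
```

```text
t: 33.6
position: [0.4963, -0.3472, 0.1479]
ee_rot: [-3.14, 0.001, 3.141]
contact_force: [-0.3, -0.1, 0.7]
width: 0.0852
grip_force: 0.0
t: 34.35
position: [0.4962, -0.347, 0.1478]
ee_rot: [-3.141, 0.001, 3.141]
contact_force: [-2.0, 1.7, 6.4]
width: 0.0579
grip_force: 52.8
t: 35.22
position: [0.4965, -0.3475, 0.2908]
ee_rot: [-3.138, 0.003, 3.141]
contact_force: [0.2, 0.3, -1.7]
width: 0.058
grip_force: 54.1
```

```bash
python3 -m handwheel '[[-0.345,0.965,0,0],[-0.345,0.965,0,0],[-0.345,0.965,0,0],[-0.345,0.965,0,0],[-0.345,0.965,0,0],[-0.345,0.965,0,0],[-0.345,0.965,0,0],[-0.345,0.965,0,0],[-0.345,0.965,0,0],[-0.345,0.965,0,0],[-0.345,0.965,0,0],[-0.345,0.965,0,0],[-0.345,0.965,0,0],[0,0,0,0.6],[0,0,0,0]]'
python3 w.py w7 regrind_tray:0 worn_cutter:.21
```

```text
t: 37.1
position: [0.6301, 0.03, 0.2862]
ee_rot: [3.141, -0.002, 3.1]
contact_force: [-0.0, -1.5, -2.1]
width: 0.0577
grip_force: 54.1
[[ 0.0417  0.9494  0.3112  0.5504]
 [ 0.9991 -0.0403 -0.011   0.0333]
 [ 0.0021  0.3114 -0.9503  0.3567]
 [ 0.      0.      0.      1.    ]] [[332.9376   0.     319.1656]
 [  0.     332.9376 197.7534]
 [  0.       0.       1.    ]]
37.15 [0.6302 0.0296 0.2865] [ 3.1414 -0.0013  3.1003] [-0.1543  0.3379 -1.5259]
   sil 0.81 [316.5 166.3 112.4 105.5]
worn_cutter tip 0.92 [319.8 258.6] [0.63   0.0306 0.21  ]
   sil 0.92 [317.4 268.7 130.2 130.6]
```

View pics/w7.png

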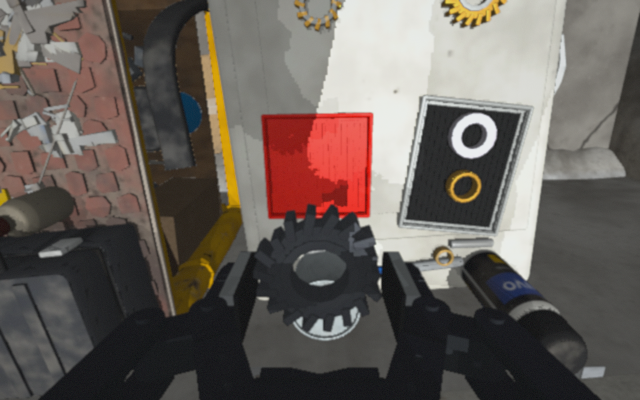

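The worn cutter hangs level over the centred, aligned red tray at (317,166).

```bash
python3 -m handwheel '[[0,0,1,0],[0,0,1,0],[0,0,1,0],[0,0,1,0],[0,0,1,0],[0,0,1,0],[0,0,0.5,0],[0,0,0.1,0],[0,0,0,0],[0,0,0,0]]'
python3 -m handwheel '[[0,0,0.15,0],[0,0,0.1,0],[0,0,0.07,0],[0,0,0,0],[0,0,0,0]]'
```

```text
t: 38.6
position: [0.6313, 0.0294, 0.0908]
ee_rot: [-3.141, 0.002, 3.099]
contact_force: [0.1, 0.7, -2.1]
width: 0.0577
grip_force: 54.1
t: 39.22
position: [0.6305, 0.0296, 0.0798]
ee_rot: [3.142, 0.0, 3.099]
contact_force: [-1.0, -1.2, -1.6]
width: 0.0581
grip_force: 54.1
```

```bash
python3 -m handwheel '[[0,0,0.08,0],[0,0,0,0],[0,0,0,0]]'
python3 -m handwheel '[[0,0,0.05,0],[0,0,0,0],[0,0,0,0]]'
```

```text
t: 39.6
position: [0.6304, 0.0296, 0.0774]
ee_rot: [3.142, -0.0, 3.099]
contact_force: [-1.0, -0.7, -2.2]
width: 0.0577
grip_force: 54.1
t: 39.98
position: [0.6305, 0.0296, 0.0759]
ee_rot: [3.141, 0.0, 3.099]
contact_force: [-0.6, 0.1, -2.0]
width: 0.0579
grip_force: 54.1
```

```bash
python3 -m handwheel '[[0,0,0.04,0],[0,0,0,0],[0,0,0,0]]'
python3 -m handwheel '[[0,0,0,0],[0,0,0,0],[0,0,0,0]]' -0.58
python3 -m handwheel '[[0,0,-0.5,0],[0,0,-1,0],[0,0,-1,0],[0,0,-1,0],[0,0,-1,0],[0,0,-1,0],[0,0,-1,0],[0,0,-0.5,0]]' 
python3 w.py w8 regrind_tray:0 worn_cutter:.003 new_cutter:0
```

```text
t: 40.35
position: [0.6305, 0.0296, 0.0747]
ee_rot: [3.142, 0.0, 3.099]
contact_force: [0.6, -0.2, -2.0]
width: 0.0576
grip_force: 54.1
t: 40.72
position: [0.6306, 0.0296, 0.0749]
ee_rot: [3.142, 0.0, 3.099]
contact_force: [-0.5, 0.6, -0.4]
width: 0.0676
grip_force: 0.0
t: 41.72
position: [0.6309, 0.0295, 0.2877]
ee_rot: [-3.141, 0.003, 3.099]
contact_force: [0.3, 0.5, -1.1]
width: 0.0671
grip_force: 0.0
[[ 0.0425  0.9479  0.3158  0.5508]
 [ 0.9991 -0.0409 -0.0119  0.033 ]
 [ 0.0016  0.316  -0.9488  0.3578]
 [ 0.      0.      0.      1.    ]] [[332.9376   0.     319.1656]
 [  0.     332.9376 197.7534]
 [  0.       0.       1.    ]]
41.775 [0.6312 0.0295 0.2888] [-3.1412  0.0045  3.0995] [-0.3191 -0.0516  1.5144]
regrind_tray tip 0.57 [319.  164.2] [0.6312 0.03   0.    ]
   sil 0.68 [318.2 163.1 111.7 103.1]
worn_cutter tip 0.61 [318.  162.7] [0.6288 0.029  0.003 ]
   sil 0.86 [318.6 164.8  54.3  57.5]
   sil 0.85 [474.5  10.9  65.7  21.8]
```

View pics/w8.png

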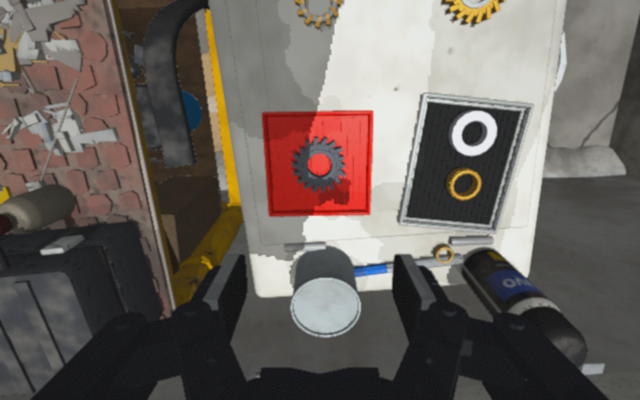

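The worn cutter lies flat in the red tray at (319,165). Next is the new gold cutter.

```bash
python3 -m handwheel '[[0,0,0,-0.6],[0.88,0.86,0,0],[0.88,0.86,0,0],[0.88,0.86,0,0],[0.88,0.86,0,0],[0.88,0.86,0,0],[0.88,0.86,0,0],[0,0,1,0],[0,0,1,0],[0,0,1,0],[0,0,0,0],[0,0,0,0]]' -1
python3 w.py w9 new_cutter:0.007
```

```text
t: 43.58
position: [0.4723, 0.1844, 0.1955]
ee_rot: [3.141, 0.001, 3.141]
contact_force: [-0.2, 0.1, 1.0]
width: 0.0855
grip_force: 0.0
[[ 0.0007  0.9496  0.3135  0.3923]
 [ 1.     -0.0013  0.0017  0.1845]
 [ 0.0021  0.3134 -0.9496  0.2659]
 [ 0.      0.      0.      1.    ]] [[332.9376   0.     319.1656]
 [  0.     332.9376 197.7534]
 [  0.       0.       1.    ]]
43.625 [0.4726 0.1845 0.196 ] [3.1413 0.0015 3.1413] [ 0.2922 -0.8877  0.5007]
new_cutter tip 0.81 [314.2 188.7] [0.47   0.1809 0.007 ]
   sil 0.88 [312.4 190.3  77.2  74. ]
```

```bash
python3 -m handwheel '[[0,-0.13,1,0],[0,0,1,0],[0,0,1,0],[0,0,0.9,0],[0,0,0.15,0],[0,0,0,0],[0,0,0,0]]' -1 50
python3 -m handwheel '[[0,0,0,0],[0,0,0,0],[0,0,0,0],[0,0,0,0],[0,0,0,0],[0,0,0,0]]' 1 50
```

```text
t: 44.6
position: [0.4731, 0.1806, 0.0748]
ee_rot: [3.141, 0.002, 3.141]
contact_force: [0.2, -0.1, 0.3]
width: 0.0854
grip_force: 0.0
t: 45.35
position: [0.4727, 0.1805, 0.0748]
ee_rot: [-3.141, 0.001, 3.141]
contact_force: [-4.5, -1.6, 10.6]
width: 0.0575
grip_force: 50.8
```

```bash
python3 -m handwheel '[[0,0,-0.2,0],[0,0,-0.5,0],[0,0,-1,0],[0,0,-1,0],[0,0,-1,0],[0,0,-1,0],[0,0,-1,0],[0,0,-1,0],[0,0,-0.5,0],[0,0,0,0],[0,0,0,0]]'
python3 w.py w10 new_cutter:0.215
```

```text
t: 46.72
position: [0.4717, 0.1805, 0.2879]
ee_rot: [-3.141, -0.002, 3.141]
contact_force: [0.0, 0.1, -3.5]
width: 0.0568
grip_force: 54.1
[[ 0.0007  0.9503  0.3114  0.3919]
 [ 1.     -0.0012  0.0015  0.1806]
 [ 0.0018  0.3114 -0.9503  0.3584]
 [ 0.      0.      0.      1.    ]] [[332.9376   0.     319.1656]
 [  0.     332.9376 197.7534]
 [  0.       0.       1.    ]]
46.775 [0.4716 0.1805 0.2878] [-3.1415 -0.002   3.1413] [-0.3512  0.1121 -2.194 ]
new_cutter tip 0.78 [316.5 255. ] [0.4678 0.1795 0.215 ]
   sil 0.96 [320.9 261.4 131.2 124.9]
```

View pics/w10.png

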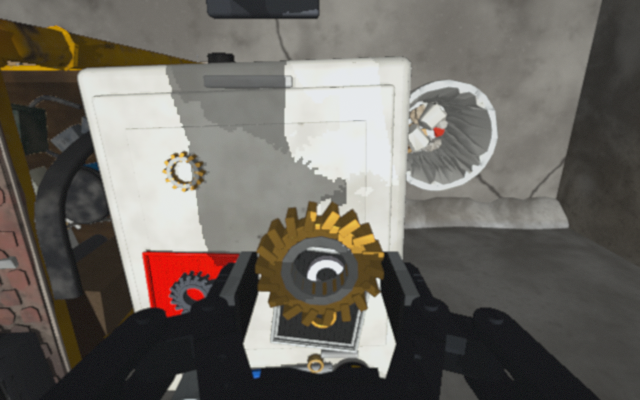

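The gold cutter is held level at (321,262), and the small cutter is untouched at (185,172). Carrying it to the arbor.

```bash
python3 -m handwheel '[[-0.048,-0.975,0,0],[-0.048,-0.975,0,0],[-0.048,-0.975,0,0],[-0.048,-0.975,0,0],[-0.048,-0.975,0,0],[-0.048,-0.975,0,0],[-0.048,-0.975,0,0],[-0.048,-0.975,0,0],[-0.048,-0.975,0,0],[-0.048,-0.975,0,0],[-0.048,-0.975,0,0],[-0.048,-0.975,0,0],[-0.048,-0.975,0,0],[-0.048,-0.975,0,0],[-0.048,-0.975,0,0],[-0.048,-0.975,0,0],[-0.048,-0.975,0,0],[-0.048,-0.975,0,0],[0,0,0,0],[0,0,0,0]]'
python3 -m handwheel '[[0,0,0.8,0],[0,0,0.8,0],[0,0,0.5,0],[0,0,0,0],[0,0,0,0]]'
python3 w.py w11 new_cutter:.14 arbor_stand:0
```

```text
t: 49.38
position: [0.4977, -0.3455, 0.2885]
ee_rot: [3.14, -0.001, 3.141]
contact_force: [-0.4, -0.3, -2.7]
width: 0.0569
grip_force: 54.3
t: 50.0
position: [0.4982, -0.346, 0.2273]
ee_rot: [-3.141, 0.001, 3.142]
contact_force: [-0.4, -1.3, -2.6]
width: 0.0573
grip_force: 54.4
[[ 0.0004  0.9495  0.3138  0.4182]
 [ 1.     -0.0008  0.0009 -0.3459]
 [ 0.0011  0.3138 -0.9495  0.2975]
 [ 0.      0.      0.      1.    ]] [[332.9376   0.     319.1656]
 [  0.     332.9376 197.7534]
 [  0.       0.       1.    ]]
50.05 [ 0.4982 -0.3462  0.2274] [-3.1404  0.0012  3.1415] [ 0.1811 -0.2173 -2.777 ]
new_cutter tip 0.78 [320.1 254.1] [ 0.5016 -0.3453  0.14  ]
arbor_stand tip 0.88 [319.7 178.4] [ 0.4977 -0.3451  0.    ]
   sil 0.75 [314.  167.2 161.4 124.5]
```

View pics/w11.png

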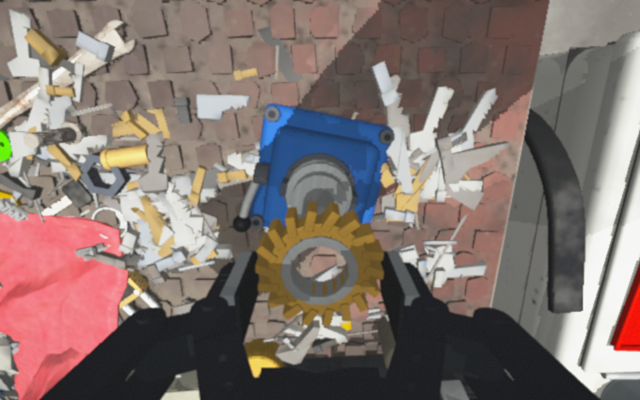

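The stand is centred at about (320,190) and the cutter's bore is at (320,272), which comes to x≈0.4965, matching the arbor to within about a millimetre. Lowering with force checks.

```bash
python3 -m handwheel '[[0,0,0.5,0],[0,0,0.5,0],[0,0,0.3,0],[0,0,0.1,0],[0,0,0,0],[0,0,0,0]]'
python3 -m handwheel '[[0,0,0.2,0],[0,0,0.2,0],[0,0,0.2,0],[0,0,0.1,0],[0,0,0,0],[0,0,0,0]]'
```

```text
t: 51.0
position: [0.498, -0.3462, 0.1847]
ee_rot: [-3.141, 0.001, 3.141]
contact_force: [-0.6, -0.1, -2.7]
width: 0.0572
grip_force: 54.3
t: 51.75
position: [0.498, -0.3461, 0.1634]
ee_rot: [-3.141, 0.0, 3.141]
contact_force: [-1.2, -0.6, -2.2]
width: 0.0574
grip_force: 54.4
```

Clean on the arbor with no contact so far. Lowering the last 13 mm.

```bash
python3 -m handwheel '[[0,0,0.15,0],[0,0,0.15,0],[0,0,0.07,0],[0,0,0,0],[0,0,0,0]]'
python3 -m handwheel '[[0,0,0.05,0],[0,0,0,0],[0,0,0,0]]'
```

```text
t: 52.38
position: [0.4979, -0.346, 0.152]
ee_rot: [3.142, 0.0, 3.141]
contact_force: [-0.1, -1.3, -2.3]
width: 0.0571
grip_force: 54.4
t: 52.75
position: [0.498, -0.3461, 0.1517]
ee_rot: [-3.141, 0.0, 3.141]
contact_force: [-3.4, 3.7, 6.6]
width: 0.0573
grip_force: 55.3
```

Seated. Releasing and going back for the spacer.

```bash
python3 -m handwheel '[[0,0,0,0],[0,0,0,0],[0,0,0,0],[0,0,0,0]]' -1
python3 -m handwheel '[[0,0,-0.4,0],[0,0,-1,0],[0,0,-1,0],[0,0,-1,0],[0,0,-1,0],[0,0,-0.2,0],[0,0,0,0]]'
python3 w.py w12 new_cutter:.075; python3 s.py s3 320 180 460 310
```

```text
t: 53.25
position: [0.4979, -0.346, 0.1505]
ee_rot: [3.141, 0.0, 3.141]
contact_force: [0.2, -0.1, 0.2]
width: 0.0852
grip_force: 0.0
t: 54.12
position: [0.498, -0.3461, 0.2887]
ee_rot: [-3.141, 0.0, 3.141]
contact_force: [0.6, 0.7, -0.8]
width: 0.0853
grip_force: 0.0
[[ 0.0007  0.9496  0.3133  0.418 ]
 [ 1.     -0.0012  0.0013 -0.346 ]
 [ 0.0016  0.3133 -0.9496  0.359 ]
 [ 0.      0.      0.      1.    ]] [[332.9376   0.     319.1656]
 [  0.     332.9376 197.7534]
 [  0.       0.       1.    ]]
54.175 [ 0.4977 -0.3458  0.2878] [ 3.1408 -0.0006  3.1414] [ 0.8864  0.5998 -0.5814]
new_cutter tip 0.95 [318.1 180.6] [ 0.4957 -0.3465  0.075 ]
   sil 0.94 [320.4 184.6  73.9  66.4]
```

View pics/s3.png

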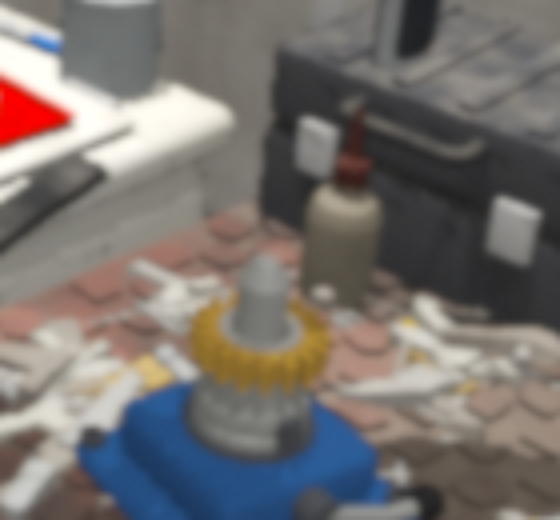

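The gold cutter sits fully down and level on the shoulder.

```bash
python3 -m handwheel '[[-0.197,0.99,0,0],[-0.197,0.99,0,0],[-0.197,0.99,0,0],[-0.197,0.99,0,0],[-0.197,0.99,0,0],[-0.197,0.99,0,0],[-0.197,0.99,0,0],[-0.197,0.99,0,0],[-0.197,0.99,0,0],[-0.197,0.99,0,0],[-0.197,0.99,0,0],[-0.197,0.99,0,0],[-0.197,0.99,0,0],[-0.197,0.99,0,0],[-0.197,0.99,0,0],[-0.197,0.99,0,0],[-0.197,0.99,0,0],[-0.197,0.99,0,0],[0,0,0,1],[0,0,0,1]]' -0.5
python3 -m handwheel '[[0,0,1,0],[0,0,1,0],[0,0,1,0],[0,0,0,0],[0,0,0,0]]'
python3 w.py w13 spacer:.003 collar:.003
```

```text
t: 56.82
position: [0.6041, 0.1891, 0.2875]
ee_rot: [-3.141, -0.001, 3.0]
contact_force: [-0.5, 1.0, 0.3]
width: 0.0643
grip_force: 0.0
t: 57.45
position: [0.6046, 0.1886, 0.1996]
ee_rot: [3.141, 0.001, 3.002]
contact_force: [-0.1, -0.4, -0.0]
width: 0.0638
grip_force: 0.0
[[ 0.1399  0.9402  0.3105  0.5254]
 [ 0.9902 -0.1335 -0.0418  0.1998]
 [ 0.0022  0.3133 -0.9496  0.2699]
 [ 0.      0.      0.      1.    ]] [[332.9376   0.     319.1656]
 [  0.     332.9376 197.7534]
 [  0.       0.       1.    ]]
57.5 [0.605  0.1886 0.2002] [3.1411 0.0018 3.0017] [0.0065 0.1564 0.3098]
   sil 0.61 [321.1 187.8  55.7  56.8]
collar tip 0.57 [320.1 244.4] [0.6558 0.1828 0.003 ]
   sil 0.61 [321.9 248.4  36.9  39.5]
```

```bash
python3 -m handwheel '[[0,0,1,0],[0,0,1,0],[0,0,1,0],[0,0,0.8,0],[0,0,0.2,0],[0,0,0,0],[0,0,0,0]]'
python3 -m handwheel '[[0,0,0,0],[0,0,0,0],[0,0,0,0],[0,0,0,0],[0,0,0,0]]' 1 40
python3 -m handwheel '[[0,0,-0.2,0],[0,0,-0.5,0],[0,0,-1,0],[0,0,-1,0],[0,0,-1,0],[0,0,-1,0],[0,0,-1,0],[0,0,-1,0],[0,0,-0.4,0],[0,0,0,-1],[0,0,0,-1],[0,0,0,0]]'
```

```text
t: 58.58
position: [0.6053, 0.1887, 0.0802]
ee_rot: [3.141, 0.002, 3.002]
contact_force: [-0.7, 0.7, 0.9]
width: 0.064
grip_force: 0.0
t: 59.2
position: [0.6051, 0.1887, 0.08]
ee_rot: [3.141, 0.002, 3.002]
contact_force: [-1.2, -0.6, 5.8]
width: 0.0433
grip_force: 40.4
t: 60.7
position: [0.6042, 0.1885, 0.2912]
ee_rot: [-3.142, -0.001, 3.141]
contact_force: [0.3, 0.4, -1.5]
width: 0.0434
grip_force: 40.9
```

```bash
python3 -m handwheel '[[0.198,-0.99,0,0],[0.198,-0.99,0,0],[0.198,-0.99,0,0],[0.198,-0.99,0,0],[0.198,-0.99,0,0],[0.198,-0.99,0,0],[0.198,-0.99,0,0],[0.198,-0.99,0,0],[0.198,-0.99,0,0],[0.198,-0.99,0,0],[0.198,-0.99,0,0],[0.198,-0.99,0,0],[0.198,-0.99,0,0],[0.198,-0.99,0,0],[0.198,-0.99,0,0],[0.198,-0.99,0,0],[0.198,-0.99,0,0],[0.198,-0.99,0,0],[0,0,0,0],[0,0,0,0]]'
python3 -m handwheel '[[0,0,0.7,0],[0,0,0.7,0],[0,0,0.6,0],[0,0,0,0],[0,0,0,0]]'
python3 w.py w14 spacer:.153 new_cutter:.075
```

```text
t: 63.2
position: [0.4973, -0.3455, 0.2914]
ee_rot: [3.141, -0.0, 3.14]
contact_force: [-0.2, -0.8, -0.7]
width: 0.0433
grip_force: 41.0
t: 63.82
position: [0.4976, -0.3459, 0.2324]
ee_rot: [-3.141, 0.001, 3.142]
contact_force: [-0.5, -0.0, -1.0]
width: 0.0433
grip_force: 41.0
[[ 0.0005  0.9496  0.3136  0.4176]
 [ 1.     -0.0009  0.0011 -0.3458]
 [ 0.0014  0.3136 -0.9496  0.3027]
 [ 0.      0.      0.      1.    ]] [[332.9376   0.     319.1656]
 [  0.     332.9376 197.7534]
 [  0.       0.       1.    ]]
63.875 [ 0.4977 -0.3461  0.2327] [-3.1406  0.001   3.1414] [ 0.0722 -0.3088 -0.3686]
spacer tip 0.74 [317.9 256.6] [ 0.4982 -0.3463  0.153 ]
   sil 0.82 [321.1 257.2  98.1  91.6]
   sil 0.56 [320.1 204.2  89.5  84.8]
```

```bash
python3 -m handwheel '[[0,0,0.5,0],[0,0,0.5,0],[0,0,0.3,0],[0,0,0.2,0],[0,0,0,0],[0,0,0,0]]'
python3 -m handwheel '[[0,0,0.2,0],[0,0,0.2,0],[0,0,0.1,0],[0,0,0.07,0],[0,0,0,0],[0,0,0,0]]'
```

```text
t: 64.82
position: [0.4975, -0.3462, 0.187]
ee_rot: [-3.141, 0.001, 3.141]
contact_force: [0.4, -0.6, -1.2]
width: 0.043
grip_force: 41.0
t: 65.58
position: [0.4974, -0.346, 0.1696]
ee_rot: [-3.142, 0.0, 3.141]
contact_force: [0.1, -0.2, -0.9]
width: 0.0433
grip_force: 41.0
```

```bash
python3 -m handwheel '[[0,0,0.07,0],[0,0,0.04,0],[0,0,0,0],[0,0,0,0]]'
python3 -m handwheel '[[0,0,0.04,0],[0,0,0,0],[0,0,0,0]]'
```

```text
t: 66.08
position: [0.4975, -0.3461, 0.1678]
ee_rot: [-3.141, 0.001, 3.141]
contact_force: [-2.3, 4.1, 9.9]
width: 0.0435
grip_force: 42.1
t: 66.45
position: [0.4975, -0.3462, 0.1677]
ee_rot: [-3.14, 0.001, 3.141]
contact_force: [-5.7, 5.7, 18.1]
width: 0.0432
grip_force: 42.9
```

The spacer bottomed out with the same ~1.8 mm offset the cutter showed, so it is seated. Releasing and fetching the collar.

```bash
python3 -m handwheel '[[0,0,-0.04,0],[0,0,0,0],[0,0,0,0],[0,0,0,0]]' -1
python3 -m handwheel '[[0,0,-0.4,0],[0,0,-1,0],[0,0,-1,0],[0,0,-1,0],[0,0,-0.8,0],[0,0,0,0]]'
python3 -m handwheel '[[-0.297,0.98,0,0],[-0.297,0.98,0,0],[-0.297,0.98,0,0],[-0.297,0.98,0,0],[-0.297,0.98,0,0],[-0.297,0.98,0,0],[-0.297,0.98,0,0],[-0.297,0.98,0,0],[-0.297,0.98,0,0],[-0.297,0.98,0,0],[-0.297,0.98,0,0],[-0.297,0.98,0,0],[-0.297,0.98,0,0],[-0.297,0.98,0,0],[-0.297,0.98,0,0],[-0.297,0.98,0,0],[-0.297,0.98,0,0],[-0.297,0.98,0,0],[0,0,0,1],[0,0,0,1]]' -0.4
python3 -m handwheel '[[0,0,1,0],[0,0,1,0],[0,0,1,0],[0,0,0,0],[0,0,0,0]]'
python3 w.py w15 collar:.003; python3 s.py s4 320 180 460 310
```

```text
t: 66.95
position: [0.4973, -0.3459, 0.1659]
ee_rot: [3.141, -0.0, 3.141]
contact_force: [-0.1, 0.2, 0.1]
width: 0.0856
grip_force: 0.0
t: 67.7
position: [0.4979, -0.3467, 0.2951]
ee_rot: [-3.138, 0.003, 3.141]
contact_force: [-0.4, -0.5, -0.3]
width: 0.0854
grip_force: 0.0
t: 70.2
position: [0.6576, 0.1837, 0.2909]
ee_rot: [-3.141, -0.002, 3.0]
contact_force: [0.1, 0.1, 0.0]
width: 0.0596
grip_force: 0.0
t: 70.82
position: [0.658, 0.1832, 0.2032]
ee_rot: [3.141, 0.001, 3.002]
contact_force: [-0.3, -0.2, 0.8]
width: 0.0593
grip_force: 0.0
[[ 0.1399  0.9402  0.3106  0.5788]
 [ 0.9902 -0.1335 -0.0418  0.1944]
 [ 0.0022  0.3134 -0.9496  0.2735]
 [ 0.      0.      0.      1.    ]] [[332.9376   0.     319.1656]
 [  0.     332.9376 197.7534]
 [  0.       0.       1.    ]]
70.875 [0.6584 0.1832 0.2038] [3.1411 0.0019 3.0017] [0.4492 0.2436 0.8071]
collar tip 0.62 [318.7 185.2] [0.6562 0.1837 0.003 ]
   sil 0.78 [317.2 188.8  37.7  40.8]
```

View pics/s4.png

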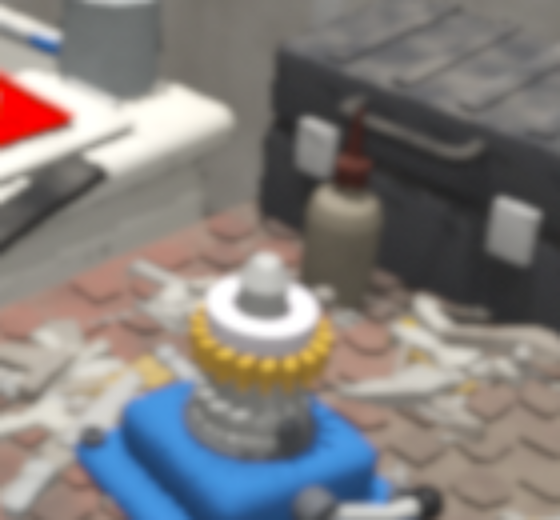

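The spacer is seated squarely on the gold cutter. Picking up the collar.

```bash
python3 -m handwheel '[[0,0.02,1,0],[0,0,1,0],[0,0,1,0],[0,0,0.9,0],[0,0,0.2,0],[0,0,0,0],[0,0,0,0]]'
python3 -m handwheel '[[0,0,0,0],[0,0,0,0],[0,0,0,0],[0,0,0,0],[0,0,0,0],[0,0,0,0]]' 1 40
python3 -m handwheel '[[0,0,-0.2,0],[0,0,-0.5,0],[0,0,-1,0],[0,0,-1,0],[0,0,-1,0],[0,0,-1,0],[0,0,-1,0],[0,0,-1,0],[0,0,-0.4,0],[0,0,0,-1],[0,0,0,-1],[0,0,0,0]]'
```

```text
t: 71.9
position: [0.6589, 0.1839, 0.0811]
ee_rot: [3.141, 0.002, 3.002]
contact_force: [0.2, -0.6, 0.1]
width: 0.0597
grip_force: 0.0
t: 72.65
position: [0.6585, 0.1839, 0.0805]
ee_rot: [3.141, 0.002, 3.002]
contact_force: [-1.5, 0.0, 7.3]
width: 0.0315
grip_force: 39.8
t: 74.15
position: [0.6577, 0.1838, 0.2917]
ee_rot: [3.142, -0.001, 3.141]
contact_force: [-0.5, 0.2, -1.8]
width: 0.0316
grip_force: 39.9
```

```bash
python3 -m handwheel '[[0.298,-0.981,0,0],[0.298,-0.981,0,0],[0.298,-0.981,0,0],[0.298,-0.981,0,0],[0.298,-0.981,0,0],[0.298,-0.981,0,0],[0.298,-0.981,0,0],[0.298,-0.981,0,0],[0.298,-0.981,0,0],[0.298,-0.981,0,0],[0.298,-0.981,0,0],[0.298,-0.981,0,0],[0.298,-0.981,0,0],[0.298,-0.981,0,0],[0.298,-0.981,0,0],[0.298,-0.981,0,0],[0.298,-0.981,0,0],[0.298,-0.981,0,0],[0,0,0,0],[0,0,0,0]]'
python3 -m handwheel '[[0,0,0.7,0],[0,0,0.7,0],[0,0,0.4,0],[0,0,0,0],[0,0,0,0]]'
python3 w.py w16 collar:.16 spacer:.089
```

```text
t: 76.65
position: [0.4969, -0.3455, 0.292]
ee_rot: [3.141, -0.0, 3.14]
contact_force: [-0.1, -0.1, -0.9]
width: 0.0317
grip_force: 40.0
t: 77.28
position: [0.4972, -0.3459, 0.2391]
ee_rot: [-3.141, 0.001, 3.142]
contact_force: [0.7, -0.2, -0.6]
width: 0.0314
grip_force: 39.9
[[ 0.0005  0.9495  0.3138  0.4172]
 [ 1.     -0.0008  0.001  -0.3458]
 [ 0.0012  0.3138 -0.9495  0.3094]
 [ 0.      0.      0.      1.    ]] [[332.9376   0.     319.1656]
 [  0.     332.9376 197.7534]
 [  0.       0.       1.    ]]
77.325 [ 0.4972 -0.3461  0.2393] [-3.1406  0.0011  3.1414] [ 0.9685  0.8752 -0.9045]
collar tip 0.78 [316.5 255.7] [ 0.4972 -0.347   0.16  ]
   sil 0.82 [316.9 259.7  67.4  70.8]
spacer tip 0.92 [319.6 208. ] [ 0.4976 -0.3453  0.089 ]
   sil 0.84 [319.8 202.3  69.9  55.6]
```

View pics/w16.png

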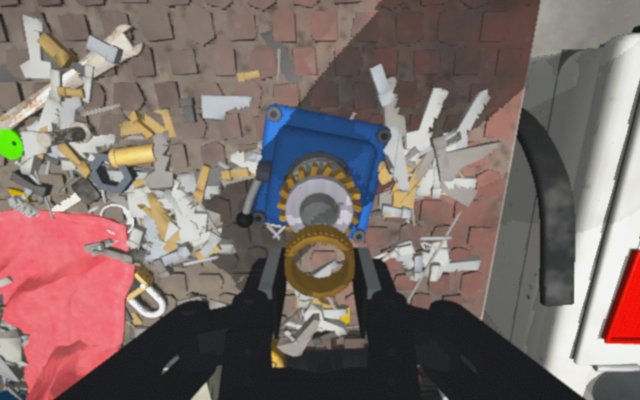

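The collar is level at (320,260) and in line with the arbor tip at (320,210). Lowering.

```bash
python3 -m handwheel '[[0,0,0.5,0],[0,0,0.5,0],[0,0,0.3,0],[0,0,0.2,0],[0,0,0,0],[0,0,0,0]]'
python3 -m handwheel '[[0,0,0.15,0],[0,0,0.15,0],[0,0,0.07,0],[0,0,0,0],[0,0,0,0]]'
```

```text
t: 78.28
position: [0.497, -0.3461, 0.1937]
ee_rot: [-3.141, 0.001, 3.141]
contact_force: [-0.4, 0.4, -0.4]
width: 0.0316
grip_force: 40.0
t: 78.9
position: [0.4969, -0.346, 0.1822]
ee_rot: [-3.142, 0.0, 3.141]
contact_force: [-0.8, 0.5, -0.7]
width: 0.0315
grip_force: 40.0
```

```bash
python3 -m handwheel '[[0,0,0.05,0],[0,0,0.04,0],[0,0,0,0],[0,0,0,0]]'
```

```text
t: 79.4
position: [0.497, -0.346, 0.1802]
ee_rot: [-3.141, 0.0, 3.141]
contact_force: [-1.7, 0.8, 4.4]
width: 0.0318
grip_force: 40.5
```

Contact came at the expected height. Releasing, retreating and checking.

```bash
python3 -m handwheel '[[0,0,0.02,0],[0,0,0,0]]'
python3 -m handwheel '[[0,0,0,0],[0,0,0,0],[0,0,0,0],[0,0,0,0]]' -1
python3 -m handwheel '[[0,0,-0.4,0],[0,0,-1,0],[0,0,-1,0],[0,0,-1,0],[0,0,-1,0],[0,0,0,0],[0,0,0,0]]'
python3 -c "
from h import *
a=get_image('scene');b=get_image('top')
c=cv2.resize(a['color'][170:320,310:470],(480,450));d=cv2.resize(b['color'][125:270,170:300],(320,450)) 
cv2.imwrite('pics/fin.png',np.hstack([c,d])[:,:,::-1])"
```

```text
t: 79.65
position: [0.497, -0.346, 0.1802]
ee_rot: [-3.141, 0.001, 3.141]
contact_force: [-2.8, 2.3, 10.1]
width: 0.0317
grip_force: 40.9
t: 80.15
position: [0.4968, -0.3459, 0.1786]
ee_rot: [3.141, -0.0, 3.141]
contact_force: [0.4, 0.6, -0.3]
width: 0.0855
grip_force: 0.0
t: 81.03
position: [0.4969, -0.3459, 0.3106]
ee_rot: [3.141, -0.0, 3.141]
contact_force: [-0.0, -0.7, 0.2]
width: 0.0853
grip_force: 0.0
```

View pics/fin.png

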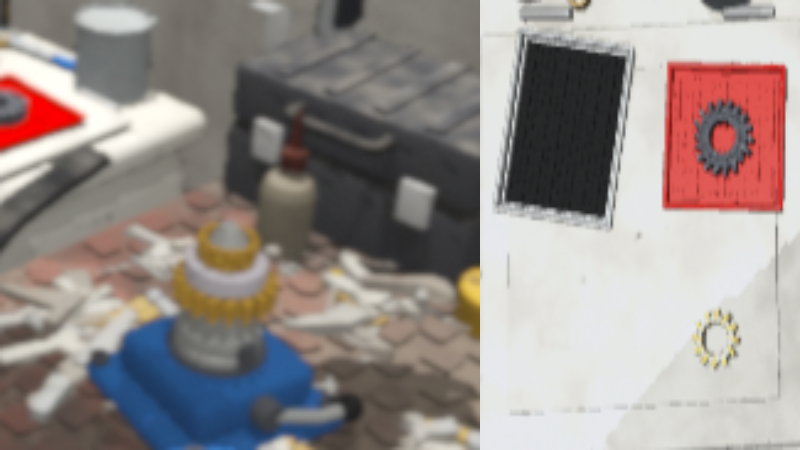

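The gold cutter, spacer and collar are stacked fully down at (226,270). The worn cutter is in the red tray at (725,138), the small cutter is still at (716,338) and the bottle is still standing at (287,205).

```bash
python3 -c "
from bench import manip
print(manip.sign_off())"
```

```text
the job is handed in; nothing more can be done
None
```

The cutter change is finished and handed in at about 81 s: the new gold cutter, spacer and collar are fully down on the arbor, the worn cutter is in the red tray, and the small cutter and oil bottle were left where they were.

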